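Clamp a paper monument column in the finishing chuck

ROBOT

A 6-joint arm with a two-finger parallel gripper is mounted at the origin on the work surface. World frame = base frame: x ahead of the robot, y to its left, z up, the work surface at z = 0. Lengths are in mm, angles in rad, forces in N, time in s.
With the tool pointing down it reaches from about 275 to 1000 mm from the base axis. Payload 8.4 kg.
Tool frame: the origin (TCP) lies between the finger pads; the fingertips stand 17 mm ahead of it and the grasp point (between the pads) lies 2 mm behind it; z points along the fingers, y is the line along which they close (so a half turn about z gives the same grasp; the last joint's range is limited). The gripper opens to 85 mm and grips with 20 to 120 N. Pads are 22 mm wide; open, the fingers measure 114 mm over their backs; the gripper's body (76 mm by 85 mm) begins 54 mm behind the grasp point. The pads swing forward as they close: fully open they stand 13 mm farther back than shut.
Start: joints at [1.288, 0.353, 1.633, -0, 1.155, -0.002], TCP at [173.201, 600.524, 248.281] pointing down, gripper open.
Joint ranges: [-2.63, 2.63], [-0.92, 2.1], [0.06, 2.66], [-1.3, 4.44], [0, 2.69], [-3.02, 3.02]. Speed limits (rad/s): [2.22, 2.22, 2.79, 3.14, 3.14, 3.14].

INTERFACE

Orientations are given as [roll, pitch, yaw] about the fixed x, y, z axes, in that order (R = Rz(yaw) Ry(pitch) Rx(roll)).
In Python, from rig import sense, grab_frame, sign_off gives the robot as it stands. The module is installed in compiled form; this text tells all that it offers.
- The arm moves only by the tool send_rows, never from a script. Its argument "moves" is a list that holds one entry, the list of rows, each a list of 7 numbers: the shift along the world's x, y, z in m, then the turn, a rotation vector about the world's x, y, z in rad, then the opening, from -1 (shut) to 1 (fully open). In form: [[[dx, dy, dz, rx, ry, rz, jaw], ...]]. A call has 1 to 10 rows; each row shifts and turns the commanded pose from where the row before left it; what a row does not reach is not made up. A row lasts 1/10 s, in which the tool goes at most 50 mm and 8.59 degrees, less where a joint would pass 70% of its speed; a pose out of reach is approached as far as the arm can. A call with a gripper value outside its range is refused whole. The fingers move at their own pace and stop on an object; "grip_force" is the grip in N (left out, the last holds). Time passes only in rows, so rows that do not move let the fingers close. It gives the time, the measured TCP pose, the force, the opening and the grip force at its end, in the units of the state.
- sense(): the state, without advancing time (a new reading comes with each control period).
- grab_frame(name): name is "scene" or "top"; returns a dict with "img" (480x640x3 uint8, red, green, blue), "mtx" (3x3 intrinsics, pixels), "dist" ([k1, k2, p1, p2, k3] as OpenCV has them; the pictures are not rectified), "rvec" (rotation vector, rad) and "tvec" (3), from world to camera coordinates, as OpenCV has them. Camera axes: x right, y down, z forward; pixel columns grow to the right and rows downward; lengths in mm; the calibration is good to about 2 mm. A picture is of the moment at which its call begins. There is no depth.
- sign_off(): hands the job in; it is judged then, once.
The state is a dict: "clock": time; "qpos": joint angles; "qvel": joint speeds; "joint_efforts": joint torques, N m; "eef_pos": TCP position; "tcp_rot": TCP orientation; "contact_force": force on the tool from outside, world axes, zero at the start; "wrist_torque": the same for the moment, N m; "opening": opening from 0.0 (shut) to 1.0 (fully open); "grasp_force": force on a finger pad.
Only numpy, scipy, OpenCV 4.12 (cv2) and the standard library are available. Lean on these libraries where they do the work, as an engineer would, in place of code of your own. Each camera call takes 0.05 s, during which the arm holds its last target. There are 200 camera calls.

TASK

Mount the unpainted monument column, the one whose flame tip is still bare wood, in the finishing chuck ready for painting: without dropping it, set its round tenon down between the open jaws so that it stands upright with its plinth resting on top of the jaws, then swing the chuck's tommy bar clockwise (seen from above) until the four jaws grip the tenon firmly. Leave the other things on the table where they are.

Things in the scene. Friction and masses are not known exactly. Their poses are not given: they have to be found in the camera images.
- column: The work, loose, about 0.2 kg, 138 mm tall: square newsprint-grey column with a bare dark-brown wood flame tip. Origin at the centre of its underside, z up, x and y square to its flat faces. Upward from the origin: round wooden tenon 30 mm diameter to 14 mm, square plinth 56 mm wide to 26 mm, shaft tapering 36 to 27 mm to 94 mm, capital, flame. Starts upright on its tenon on the table, any yaw.
- capital (a point): Centre of the column's square capital, the best place to grip it from above: 40 x 40 mm, 16 mm tall (94 to 110 mm above the column's origin, this point at 102). Above it only the flame, 28 mm tall and at most 23 mm in diameter.
- chuck_mouth (a point): On the chuck's vertical axis at the height of the flat jaw tops, 116 mm above the table. The chuck opens upward; four bright quarter-ring jaws, 15 mm thick. The tenon hangs free in the 24 mm deep space between them: with the plinth sitting on the jaw tops the column's origin is 14 mm below this point. The closing jaws slide under the plinth and centre the tenon.
- chuck: The fixed chuck; origin on its axis at the table, z up, axes square to the base plate. Dark base plate 160 x 160 x 12 mm, teal pedestal, dark knurled scroll ring 104 mm diameter (54 to 79 mm above the table), bright front body 100 mm diameter (79 to 92 mm), jaws on top (60 to 70 mm across overall, to 116 mm).
- ring (a joint): Turn of scroll ring and bar (rad), 0 fully open, growing clockwise seen from above, which closes all four jaws together, 3 mm each per rad. Hole between the jaws: 40 mm at 0, 30 mm (the tenon) at 1.67; empty jaws meet at 2.25. Starts at 0.3 to 0.75. It stays where it is left: about 5 N at bar_grip turns it; once the jaws bite the resistance climbs steeply, and 10 to 15 N is firmly tight.
- bar_grip (a point): The place to take the tommy bar: on its centre line, 125 mm from the chuck axis, 66 mm above the table; x axis outward along the bar. A plain bright steel bar 10 mm in diameter, level, screwed into the scroll ring, pointing straight out and turning with it; bare from the ring's rim (52 mm from the axis) to its red tip.
- bar_end (a point): End of the tommy bar's red tip (13 mm diameter), 166 mm from the chuck axis, 66 mm above the table.
- jaw1: One of the four chuck jaws; origin on the chuck axis side, 93 mm above the table; moves with the ring only.
- jaw2: The next jaw anticlockwise, as jaw1.
- jaw3: The jaw across from jaw1.
- jaw4: The jaw across from jaw2.
- gilded: Bystander, loose: a finished column of the same shape with a gold flame, on a grey stepped base 92 x 92 mm; 148 mm tall; origin under the base. It and the column swap places between starts.
- paint_jar: Bystander, loose: closed jar of gold paint, 56 mm diameter, 65 mm tall; origin under it.
- glue_pot: Bystander, loose: red open pot, 72 mm diameter, 75 mm tall; origin under it.
- brush: Bystander, loose: flat brush 190 mm long lying on the table; origin under its middle.
- tube_bundle: Bystander, loose: bundle of rolled paper tubes, 200 x 56 x 38 mm, with a green band; origin under its middle.
- bare_base: Bystander, loose: grey stepped base without a column, 100 x 100 x 36 mm; origin under it.

How it is judged (in metres and radians):
On the way, in this order (a step that is already met when the one before it is completed fails the run):
1. the column stands upright in the open chuck with its plinth down on the jaws (z of column in the frame of chuck_mouth below -0.011 m and horizontal distance between column and chuck_mouth below 0.008 m and angle between column's own z axis and vertical below 0.1 rad), for 0.2 s.
2. the four jaws have closed on the tenon (value of joint ring above 1.5 rad and contact force between each of jaw1, jaw2, jaw3, jaw4 and column above 8 N), for 0.2 s.
At the end, for the whole second after the job is handed in: The bare-tipped column stands at rest in the chuck, upright within 0.06 rad, its axis within 3 mm of the chuck's axis and its shoulder within 3 mm of the jaw tops, and each of the four jaws presses on it with more than 8 N (z of column in the frame of chuck_mouth between -0.017 and -0.011 m and horizontal distance between column and chuck_mouth below 0.003 m and angle between column's own z axis and vertical below 0.06 rad and contact force between each of jaw1, jaw2, jaw3, jaw4 and column above 8 N and linear speed of column below 0.01 m/s); the robot touches nothing.
It fails at once if the column is dropped (falls freely faster than 0.6 m/s) (linear speed of column above 0.6 m/s and contact force between the fingers and column below 0.1 N).
It fails at once if a bystander is moved by more than 25 mm (distance of any of gilded, paint_jar, glue_pot, brush, tube_bundle, bare_base from where it was at the start of the episode above 0.025 m).
It also fails if it takes over 69 s, if anything falls off the work surface, if the arm or the gripper's body presses on something with over 40 N, if the wrist force passes 120 N, or if a joint passes its speed limit or range.

## Working session

There is one attempt and no reset: what is moved stays moved. The work goes in short steps, Python scripts to look and compute and a tool call to move; the robot and the scene stay as the last step left them, time stands still between calls to the robot, and variables do not carry over. Pictures are saved under pics/ and viewed, at most 10 in all, crops included, and the job is handed in when it is done.

Besides the shell and the picture viewer there is one more tool, called after "Emit:" as name(argument=value, ...) on one line, values as JSON. send_rows: Moves the arm, as the interface text tells. Its arguments: {"type":"object","properties":{"moves":{"type":"array"},"grip_force":{"type":"number"}},"required":["moves"]}

```bash
mkdir -p pics
cat > h.py <<'E'
import numpy as np, cv2
from rig import sense, grab_frame, sign_off
def ray(f,uv,z):
    p=cv2.undistortPoints(np.array([[uv]],float),np.array(f["mtx"],float),np.array(f["dist"],float))[0,0]
    R=cv2.Rodrigues(np.array(f["rvec"],float))[0]; t=np.array(f["tvec"],float).ravel()
    o=-R.T@t; d=R.T@np.array([p[0],p[1],1]); return o+d*(z-o[2])/d[2]
def proj(f,P):
    return cv2.projectPoints(np.array([P],float),np.array(f["rvec"],float),np.array(f["tvec"],float),np.array(f["mtx"],float),np.array(f["dist"],float))[0][0,0]
def two(f,a,g,b):
    L=[]
    for F,uv in((f,a),(g,b)):
        o=ray(F,uv,1e-9); q=ray(F,uv,100.); d=(q-o)/np.linalg.norm(q-o); L.append((o,d))
    A=sum(np.eye(3)-np.outer(d,d) for o,d in L); B=sum((np.eye(3)-np.outer(d,d))@o for o,d in L)
    return np.linalg.solve(A,B)
E
python3 - <<'E'
from h import *
import pickle
fs={n:grab_frame(n) for n in("scene","top")}
pickle.dump(fs,open("f0.pkl","wb"))
for n,f in fs.items():
    cv2.imwrite(f"pics/{n}0.png",f["img"][:,:,::-1]); R=cv2.Rodrigues(np.array(f["rvec"],float))[0]; print(n,-R.T@np.array(f["tvec"]).ravel(),R[2],f["mtx"])
print(sense())
E
```

```text
scene [1201.91851283  463.52812368  843.17796229] [-0.60914012 -0.36545243 -0.70384149] [[471.91117898   0.         326.38242334]
 [  0.         471.91117898 237.65775131]
 [  0.           0.           1.        ]]
top [ 398.06348677   65.00556823 1213.53819717] [ 0.14255084  0.01525411 -0.98966993] [[558.52175882   0.         321.25560958]
 [  0.         558.52175882 240.51105049]
 [  0.           0.           1.        ]]
{'clock': 0.1, 'qpos': array([ 1.28763424e+00,  3.53607542e-01,  1.63404492e+00,  1.66791489e-05,
        1.15519089e+00, -2.34402395e-03]), 'qvel': array([ 0.00143373, -0.00088676,  0.00024415, -0.00066907, -0.00146968,
        0.0004202 ]), 'joint_efforts': array([ 1.40225104e-03, -6.06354904e+01, -3.42822611e+01,  1.94039094e-04,
        3.90734334e-03,  1.44709503e-05]), 'eef_pos': array([173.0645632 , 600.14897405, 247.62519104]), 'tcp_rot': array([-3.14034199e+00, -1.81824926e-05,  2.86076784e+00]), 'contact_force': array([ 0.412575  ,  0.09599086, -0.13185752]), 'wrist_torque': array([ 0.00849319, -0.02014136,  0.03527292]), 'grasp_force': 0.0, 'opening': 0.9986696160051004}
```

View pics/scene0.png

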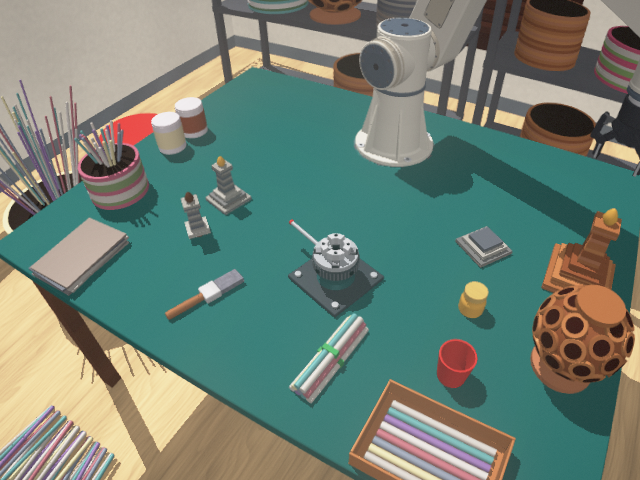

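View pics/top0.png

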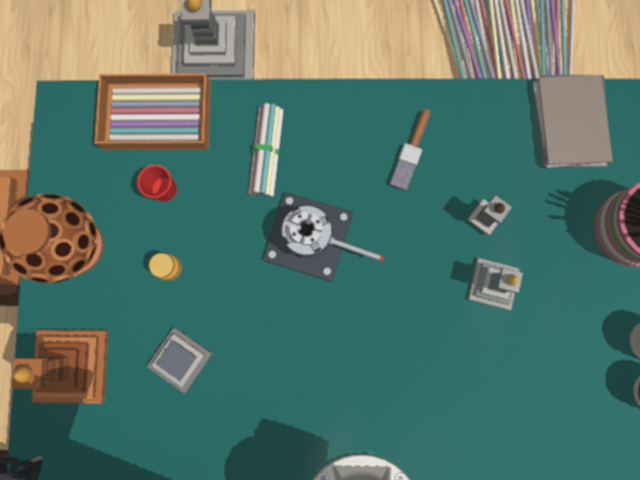

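The scene view shows the bare-tipped column at about (195,215), with its flame at (188,198). In the top view it is at (490,215), flame (499,208). The gilded column is beside it at (495,283). The top view also shows the chuck at (307,229), with the bar's red tip at (381,258). Next I'll zoom in on crops.

Run:
```python
from h import *
import pickle
fs=pickle.load(open("f0.pkl","rb")); t=fs["top"];s=fs["scene"]
def crop(f,x,y,w,h,k): return cv2.resize(f["img"][y:y+h,x:x+w,::-1],None,fx=k,fy=k,interpolation=cv2.INTER_CUBIC)
a=crop(t,255,185,134,100,6)[:600,:800]; cv2.imwrite("pics/c1.png",a)
b=np.hstack([crop(t,460,185,66,66,6),crop(s,165,180,66,66,6)]);cv2.imwrite("pics/c2.png",b)
for n,f in fs.items():
    I=f["img"].astype(int)
    m=((I[:,:,0]>150)&(I[:,:,1]<110)&(I[:,:,2]<110)).astype(np.uint8)
    k,l,st,c=cv2.connectedComponentsWithStats(m)
    print(n,[(st[i].tolist(),c[i].round(1).tolist()) for i in range(1,k) if st[i][4]>4][:12])
for uv in [(280,194),(352,212),(337,280),(264,261)]: print(ray(t,uv,12))
print("chuck",ray(t,(307,229),116),"col",ray(t,(490,215),100),"tip",ray(t,(381,258),66), "flame",two(t,(499,208),s,(188,196)))
```

```text
scene [([113, 114, 44, 31, 895], [133.7, 127.7]), ([108, 125, 3, 11, 13], [109.4, 129.7]), ([103, 130, 4, 11, 13], [104.7, 134.5]), ([99, 134, 4, 10, 24], [100.6, 138.3]), ([289, 219, 5, 5, 10], [290.8, 220.7]), ([605, 225, 5, 3, 5], [607.0, 226.2]), ([611, 228, 6, 2, 6], [613.5, 228.7]), ([570, 253, 25, 19, 101], [577.8, 262.3]), ([561, 255, 38, 28, 165], [573.1, 269.2]), ([565, 278, 5, 2, 5], [567.0, 278.6]), ([583, 285, 5, 1, 5], [585.0, 285.0]), ([578, 288, 3, 3, 7], [578.7, 288.9])]
top [([485, 21, 2, 4, 5], [485.6, 22.2]), ([182, 75, 22, 1, 22], [192.5, 75.0]), ([206, 77, 1, 9, 9], [206.0, 81.0]), ([108, 84, 11, 6, 15], [111.7, 85.0]), ([123, 84, 5, 1, 5], [125.0, 84.0]), ([203, 93, 1, 6, 6], [203.0, 95.5]), ([205, 93, 1, 9, 9], [205.0, 97.0]), ([107, 98, 1, 7, 7], [107.0, 101.0]), ([205, 106, 1, 8, 8], [205.0, 109.5]), ([106, 113, 1, 7, 7], [106.0, 116.0]), ([171, 112, 6, 1, 6], [173.5, 112.0]), ([178, 112, 20, 1, 20], [187.5, 112.0])]
[674.51053825 174.82467725  12.        ]
[634.27822073  16.48044642  12.        ]
[485.36366167  49.32527834  12.        ]
[526.08364516 207.39397541  12.        ]
chuck [579.27436066 110.41543323 116.        ] col [ 611.1617508  -259.00010156  100.        ] tip [527.09034807 -40.77049342  66.        ] flame [ 621.08334691 -270.91424054  125.63557416]
```

View pics/c1.png

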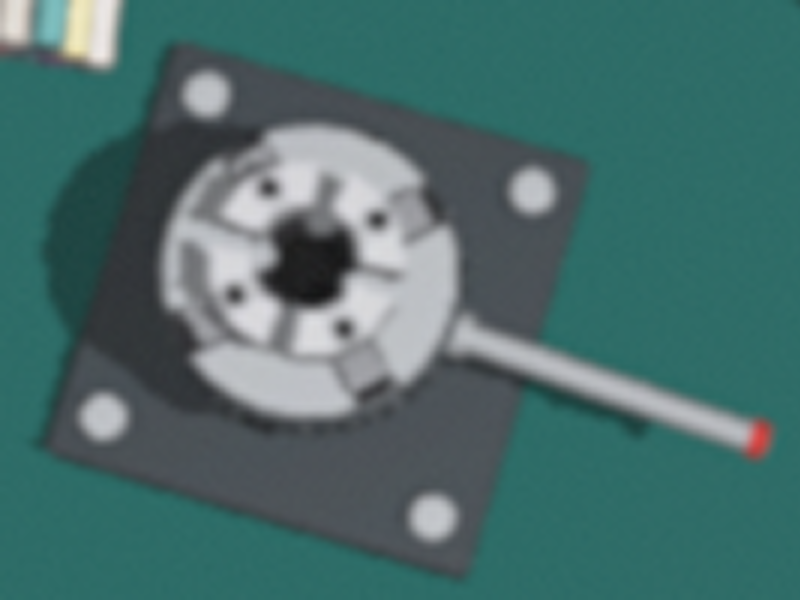

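View pics/c2.png

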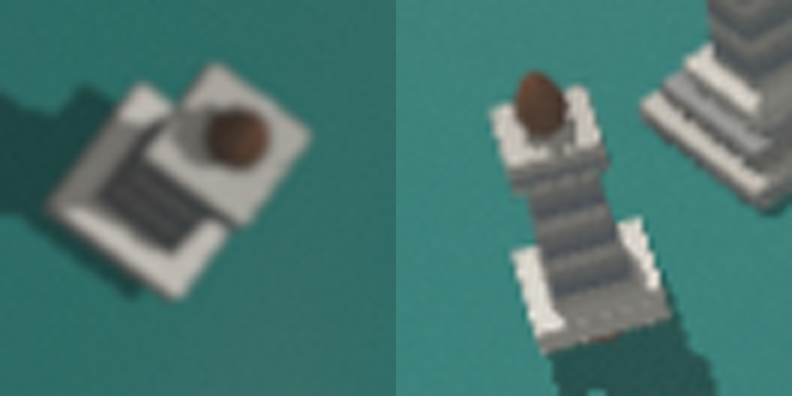

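The chuck crop shows four base screws at (206,94), (532,191), (432,517) and (103,416), four jaw dots around (306,257), and the bar end near (770,440). The column crop shows the capital corners at (217,62), (312,133), (243,228) and (147,153).

Run:
```python
from h import *
import pickle
fs=pickle.load(open("f0.pkl","rb")); t=fs["top"];s=fs["scene"]
C=lambda p,x,y:((p[0]+.5)/6-.5+x,(p[1]+.5)/6-.5+y)
def q(f,P,x,y,z): return np.array([ray(f,C(p,x,y),z) for p in P])[:,:2]
base=q(t,[(178,42),(588,160),(465,578),(47,450)],255,185,12); scr=q(t,[(206,94),(532,191),(432,517),(103,416)],255,185,15)
jd=q(t,[(268,188),(377,219),(344,328),(235,294)],255,185,116)
print("base",base.mean(0),"scr",scr.mean(0),"jaws",jd.mean(0)); 
e=scr[1]-scr[0]; print("base yaw",np.degrees(np.arctan2(e[1],e[0])),np.linalg.norm(base-np.roll(base,1,0),axis=1))
bar=q(t,[(470,333),(745,436),(770,440)],255,185,66); print("bar",bar,np.degrees(np.arctan2(*(bar-jd.mean(0))[:,::-1].T)),np.linalg.norm(bar-jd.mean(0),axis=1))
cap=q(t,[(217,62),(312,133),(243,228),(147,153)],460,185,110); pl=q(t,[(142,82),(178,300)],460,185,26)
print("cap",cap.mean(0),"plinth",pl.mean(0)); d=np.roll(cap,-1,0)-cap; print(np.degrees(np.arctan2(d[:,1],d[:,0]))%90,np.linalg.norm(d,axis=1))
d=pl[0]-pl[1];print("pl yaw",(np.degrees(np.arctan2(d[1],d[0]))+45)%90,np.linalg.norm(d))
# scene view: capital corners
c2=q(s,[(490-396,110),(585-396,88),(607-396,152),(512-396,170)],165,180,110); print("cap scene",c2.mean(0))
p2=q(s,[(512-396,252),(543-396,350),(668-396,315),(640-396,220)],165,180,26); print("pl scene",p2.mean(0))
for n,uv in dict(gild=(495,283),).items(): print(n,ray(t,uv,10))
```

```text
base [582.10885321 112.8766661 ] scr [582.46714179 113.18780536] jaws [582.43091144 113.26986771]
base yaw -106.7969726359682 [157.47627965 156.63474738 159.0001052  157.78360692]
bar [[564.29086584  58.48949484]
 [528.63846698 -36.14771719]
 [527.27123691 -44.72442753]] [-108.32184137 -109.79959395 -109.24534432] [ 57.70572335 158.80567294 167.34630867]
cap [ 622.43220481 -272.42403527] plinth [ 622.3945732  -272.31078337]
[51.76780847 52.87813837 50.67144473 51.60390906] [39.20028783 40.54301105 40.10702058 39.76815388]
pl yaw 52.04603877789781 80.25347696558192
cap scene [ 621.31597112 -270.22607479]
pl scene [ 622.8298461 -268.6832195]
gild [ 479.8118726  -290.13504223   10.        ]
```

Emit:
send_rows(moves=[[[0.015, -0.029, 0, 0, 0, -0.0652, 1], [0.015, -0.029, 0, 0, 0, -0.0652, 1], [0.015, -0.029, 0, 0, 0, -0.0652, 1], [0.015, -0.029, 0, 0, 0, -0.0652, 1], [0.015, -0.029, 0, 0, 0, -0.0652, 1], [0.015, -0.029, 0, 0, 0, -0.0652, 1], [0.015, -0.029, 0, 0, 0, -0.0652, 1], [0.015, -0.029, 0, 0, 0, -0.0652, 1], [0.015, -0.029, 0, 0, 0, -0.0652, 1], [0.015, -0.029, 0, 0, 0, -0.0652, 1]]])

```text
clock: 1.1
eef_pos: [323.5, 309.2, 248.1]
tcp_rot: [-3.141, 0.0, 2.206]
contact_force: [0.5, -0.6, -0.0]
opening: 0.999
grasp_force: 0.0
```

Emit:
send_rows(moves=[[[0.015, -0.029, 0, 0, 0, -0.0652, 1], [0.015, -0.029, 0, 0, 0, -0.0652, 1], [0.015, -0.029, 0, 0, 0, -0.0652, 1], [0.015, -0.029, 0, 0, 0, -0.0652, 1], [0.015, -0.029, 0, 0, 0, -0.0652, 1], [0.015, -0.029, 0, 0, 0, -0.0652, 1], [0.015, -0.029, 0, 0, 0, -0.0652, 1], [0.015, -0.029, 0, 0, 0, -0.0652, 1], [0.015, -0.029, 0, 0, 0, -0.0652, 1], [0.015, -0.029, 0, 0, 0, -0.0652, 1]]])

```text
clock: 2.1
eef_pos: [473.4, 19.2, 248.1]
tcp_rot: [-3.141, -0.0, 1.554]
contact_force: [1.1, 0.8, -0.2]
opening: 1.004
grasp_force: 0.0
```

Emit:
send_rows(moves=[[[0.015, -0.029, 0, 0, 0, -0.0652, 1], [0.015, -0.029, 0, 0, 0, -0.0652, 1], [0.015, -0.029, 0, 0, 0, -0.0652, 1], [0.015, -0.029, 0, 0, 0, -0.0652, 1], [0.015, -0.029, 0, 0, 0, -0.0652, 1], [0.015, -0.029, 0, 0, 0, -0.0652, 1], [0.015, -0.029, 0, 0, 0, -0.0652, 1], [0.015, -0.029, 0, 0, 0, -0.0652, 1], [0, 0, 0, 0, 0, 0, 1], [0, 0, 0, 0, 0, 0, 1]]])

```text
clock: 3.1
eef_pos: [592.8, -211.7, 247.5]
tcp_rot: [-3.14, 0.0, 1.035]
contact_force: [0.2, 0.3, -0.0]
opening: 1.001
grasp_force: 0.0
```

Emit:
send_rows(moves=[[[0.0074, -0.015, 0, 0, 0, -0.0328, 1], [0.0074, -0.015, 0, 0, 0, -0.0328, 1], [0.0074, -0.015, 0, 0, 0, -0.0328, 1], [0.0074, -0.015, 0, 0, 0, -0.0328, 1], [0, 0, -0.022, 0, 0, 0, 1], [0, 0, -0.022, 0, 0, 0, 1], [0, 0, -0.022, 0, 0, 0, 1], [0, 0, -0.022, 0, 0, 0, 1], [0, 0, 0, 0, 0, 0, 1], [0, 0, 0, 0, 0, 0, 1]]])

```text
clock: 4.1
eef_pos: [623.0, -272.0, 160.4]
tcp_rot: [-3.141, 0.0, 0.903]
contact_force: [0.8, -0.6, 0.5]
opening: 1.0
grasp_force: 0.0
```

Run:
```python
from h import *
fs={n:grab_frame(n) for n in("scene","top")}
P=sense()["eef_pos"]; out=[]
for n in fs:
    f=fs[n]; u=proj(f,(622.4,-272,110)).astype(int); I=f["img"][u[1]-40:u[1]+40,u[0]-50:u[0]+50,::-1]
    out.append(cv2.resize(I,None,fx=4,fy=4,interpolation=cv2.INTER_CUBIC)); print(n,u)
cv2.imwrite("pics/g1.png",np.hstack(out)); print(P,sense()["tcp_rot"])
```

```text
scene [189 201]
top [497 208]
[ 623.71115296 -272.12254329  161.71118934] [ 3.13959299e+00 -4.43571038e-04  9.03572521e-01]
```

View pics/g1.png

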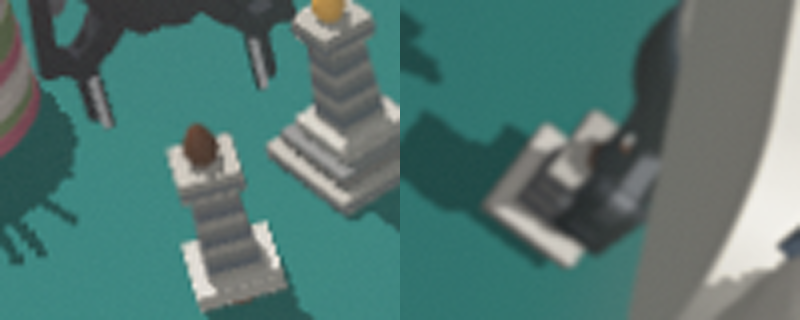

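The fingers straddle the column centrally, with the flame at about (200,145) in the left crop, so I'll descend and grip.

Emit:
send_rows(moves=[[[0, 0, -0.015, 0, 0, 0, 1], [0, 0, -0.015, 0, 0, 0, 1], [0, 0, -0.015, 0, 0, 0, 1], [0, 0, -0.015, 0, 0, 0, 1], [0, 0, 0, 0, 0, 0, 1], [0, 0, 0, 0, 0, 0, 0.3], [0, 0, 0, 0, 0, 0, 0.1], [0, 0, 0, 0, 0, 0, 0], [0, 0, 0, 0, 0, 0, -0.05], [0, 0, 0, 0, 0, 0, -0.1]]], grip_force=30)

```text
clock: 5.2
eef_pos: [623.1, -271.5, 101.1]
tcp_rot: [3.141, -0.0, 0.904]
contact_force: [-0.5, 0.7, 3.9]
opening: 0.466
grasp_force: 30.3
```

Emit:
send_rows(moves=[[[0, 0, 0, 0, 0, 0, -0.2], [0, 0, 0, 0, 0, 0, -0.5], [0, 0, 0, 0, 0, 0, -1], [0, 0, 0, 0, 0, 0, -1], [0, 0, 0, 0, 0, 0, -1]]])

```text
clock: 5.7
eef_pos: [623.1, -271.5, 101.0]
tcp_rot: [3.141, -0.0, 0.904]
contact_force: [-1.7, 0.6, 5.7]
opening: 0.462
grasp_force: 30.5
```

Emit:
send_rows(moves=[[[0, 0, 0, 0, 0, 0, -1], [0, 0, 0, 0, 0, 0, -1], [0, 0, 0, 0, 0, 0, -1]]], grip_force=60)

```text
clock: 6.0
eef_pos: [623.1, -271.5, 101.1]
tcp_rot: [3.141, -0.0, 0.904]
contact_force: [-2.2, 0.5, 6.9]
opening: 0.46
grasp_force: 59.8
```

Emit:
send_rows(moves=[[[0, 0, 0.008, 0, 0, 0, -1], [0, 0, 0.012, 0, 0, 0, -1], [0, 0, 0.017, 0, 0, 0, -1], [0, 0, 0.017, 0, 0, 0, -1], [0, 0, 0.017, 0, 0, 0, -1], [0, 0, 0.017, 0, 0, 0, -1], [0, 0, 0.017, 0, 0, 0, -1], [0, 0, 0.017, 0, 0, 0, -1], [0, 0, 0.017, 0, 0, 0, -1], [0, 0, 0.01, 0, 0, 0, -1]]])

```text
clock: 7.0
eef_pos: [623.4, -271.7, 252.2]
tcp_rot: [3.139, -0.001, 0.904]
contact_force: [0.6, 0.6, -2.6]
opening: 0.457
grasp_force: 61.0
```

Emit:
send_rows(moves=[[[-0.001, 0.01, 0, 0, 0, 0, -1], [-0.0023, 0.022, 0, 0, 0, 0, -1], [-0.0023, 0.022, 0, 0, 0, 0, -1], [-0.0023, 0.022, 0, 0, 0, 0, -1], [-0.0023, 0.022, 0, 0, 0, 0, -1], [-0.0023, 0.022, 0, 0, 0, 0, -1], [-0.0023, 0.022, 0, 0, 0, 0, -1], [-0.0023, 0.022, 0, 0, 0, 0, -1], [-0.0023, 0.022, 0, 0, 0, 0, -1], [-0.0023, 0.022, 0, 0, 0, 0, -1]]])

```text
clock: 8.0
eef_pos: [599.5, -60.8, 248.1]
tcp_rot: [-3.139, 0.001, 0.905]
contact_force: [0.2, -0.2, -2.0]
opening: 0.452
grasp_force: 60.9
```

Emit:
send_rows(moves=[[[-0.0023, 0.022, 0, 0, 0, 0, -1], [-0.0023, 0.022, 0, 0, 0, 0, -1], [-0.0023, 0.022, 0, 0, 0, 0, -1], [-0.0023, 0.022, 0, 0, 0, 0, -1], [-0.0023, 0.022, 0, 0, 0, 0, -1], [-0.0023, 0.022, 0, 0, 0, 0, -1], [-0.0023, 0.022, 0, 0, 0, 0, -1], [-0.0023, 0.016, 0, 0, 0, 0, -1], [0, 0, 0, 0, 0, 0, -1], [0, 0, 0, 0, 0, 0, -1]]])

```text
clock: 9.0
eef_pos: [582.0, 107.0, 248.8]
tcp_rot: [-3.141, 0.001, 0.905]
contact_force: [-0.3, 0.1, -2.1]
opening: 0.452
grasp_force: 60.9
```

Emit:
send_rows(moves=[[[0.0004, 0.003, 0, 0, 0, 0, -1], [0, 0.0032, 0, 0, 0, 0, -1], [0, 0, -0.01, 0, 0, 0, -1], [0, 0, -0.01, 0, 0, 0, -1], [0, 0, 0, 0, 0, 0, -1], [0, 0, 0, 0, 0, 0, -1]]])

```text
clock: 9.6
eef_pos: [582.8, 112.5, 228.6]
tcp_rot: [-3.141, 0.001, 0.904]
contact_force: [-0.2, -0.1, -1.8]
opening: 0.457
grasp_force: 60.9
```

Run:
```python
from h import *
fs={n:grab_frame(n) for n in("scene","top")}
out=[]
for n in fs:
    f=fs[n]; u=proj(f,(582.4,113.2,130)).astype(int); I=f["img"][u[1]-50:u[1]+50,u[0]-50:u[0]+50,::-1]
    out.append(cv2.resize(I,None,fx=4,fy=4,interpolation=cv2.INTER_CUBIC)); print(n,u)
cv2.imwrite("pics/g2.png",np.hstack(out)); print(sense()["eef_pos"])
f=fs["scene"]
for z in (116,127,141): print(z,proj(f,(582.4,113.2,z)))
```

```text
scene [335 240]
top [305 226]
[583.24201945 112.63289833 229.31597529]
116 [335.01604392 244.81652226]
127 [335.01162058 241.21955587]
141 [335.00572376 236.56082678]
```

View pics/g2.png

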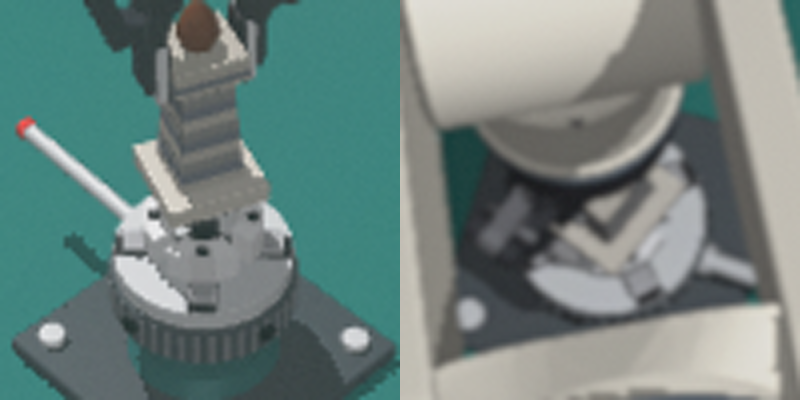

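The column is upright over the jaws, centred within about a millimetre of the axis (plinth centre near column 201, axis predicted at 202 in the left crop). I'll lower it slowly.

Emit:
send_rows(moves=[[[-0.0004, 0.0006, -0.004, 0, 0, 0, -1], [0, 0, -0.004, 0, 0, 0, -1], [0, 0, -0.004, 0, 0, 0, -1], [0, 0, -0.004, 0, 0, 0, -1], [0, 0, -0.003, 0, 0, 0, -1], [0, 0, 0, 0, 0, 0, -1]]])

```text
clock: 10.3
eef_pos: [582.4, 113.3, 209.6]
tcp_rot: [-3.141, 0.001, 0.904]
contact_force: [-0.8, -0.6, -2.2]
opening: 0.458
grasp_force: 60.9
```

Emit:
send_rows(moves=[[[0, 0, -0.002, 0, 0, 0, -1], [0, 0, -0.002, 0, 0, 0, -1], [0, 0, -0.001, 0, 0, 0, -1], [0, 0, -0.001, 0, 0, 0, -1], [0, 0, 0, 0, 0, 0, -1]]])

```text
clock: 10.8
eef_pos: [582.6, 113.3, 204.2]
tcp_rot: [-3.141, 0.0, 0.904]
contact_force: [-0.4, 0.1, -1.6]
opening: 0.455
grasp_force: 60.9
```

Emit:
send_rows(moves=[[[0, 0, -0.0007, 0, 0, 0, -1], [0, 0, -0.0006, 0, 0, 0, -1], [0, 0, 0, 0, 0, 0, -1], [0, 0, 0, 0, 0, 0, -1]]])

```text
clock: 11.2
eef_pos: [582.8, 113.4, 203.3]
tcp_rot: [3.141, -0.0, 0.904]
contact_force: [-0.5, 0.6, 1.2]
opening: 0.456
grasp_force: 61.3
```

Emit:
send_rows(moves=[[[0, 0, -0.0003, 0, 0, 0, -1], [0, 0, 0, 0, 0, 0, -0.05], [0, 0, 0, 0, 0, 0, 0.05], [0, 0, 0, 0, 0, 0, 0.2], [0, 0, 0, 0, 0, 0, 0.5], [0, 0, 0, 0, 0, 0, 1], [0, 0, 0, 0, 0, 0, 1], [0, 0, 0, 0, 0, 0, 1]]], grip_force=20)

```text
clock: 12.0
eef_pos: [582.7, 113.3, 202.7]
tcp_rot: [-3.142, 0.0, 0.904]
contact_force: [-0.6, -0.1, -0.2]
opening: 0.996
grasp_force: 0.0
```

Emit:
send_rows(moves=[[[0, 0, 0.01, 0, 0, 0, 1], [0, 0, 0.018, 0, 0, 0, 1], [0, 0, 0.018, 0, 0, 0, 1], [0, 0, 0.018, 0, 0, 0, 1], [0, 0, 0.018, 0, 0, 0, 1], [0, 0, 0, 0, 0, 0, 1]]])

```text
clock: 12.6
eef_pos: [584.1, 113.6, 288.0]
tcp_rot: [3.138, -0.004, 0.904]
contact_force: [0.5, 0.5, -0.4]
opening: 1.003
grasp_force: 0.0
```

Emit:
send_rows(moves=[[[-0.0083, -0.0236, 0, 0, 0, 0.066, 1], [-0.0083, -0.0236, 0, 0, 0, 0.066, 1], [-0.0083, -0.0236, 0, 0, 0, 0.066, 1], [-0.0083, -0.0236, 0, 0, 0, 0.066, 1], [-0.0083, -0.0236, 0, 0, 0, 0.064, 1], [0, 0, -0.025, 0, 0, 0, 1], [0, 0, -0.025, 0, 0, 0, 1], [0, 0, -0.025, 0, 0, 0, 1], [0, 0, -0.025, 0, 0, 0, 1], [0, 0, 0, 0, 0, 0, 1]]])

```text
clock: 13.6
eef_pos: [538.7, -4.7, 181.4]
tcp_rot: [-3.136, 0.002, 1.232]
contact_force: [-0.6, 0.5, -0.6]
opening: 1.001
grasp_force: 0.0
```

Run:
```python
from h import *
f=grab_frame("scene"); I=f["img"][190:310,260:420,::-1]
cv2.imwrite("pics/g3.png",cv2.resize(I,None,fx=5,fy=5,interpolation=cv2.INTER_CUBIC))
print(sense()["eef_pos"],sense()["tcp_rot"],sense()["qpos"])
```

```text
[539.91947295  -4.69050959 183.30877008] [-3.13808485e+00  1.19829650e-03  1.23193795e+00] [-1.14613125e-02  2.98000049e-01  1.87458439e+00 -7.99219199e-06
  9.72715039e-01  3.27403675e-01]
```

View pics/g3.png

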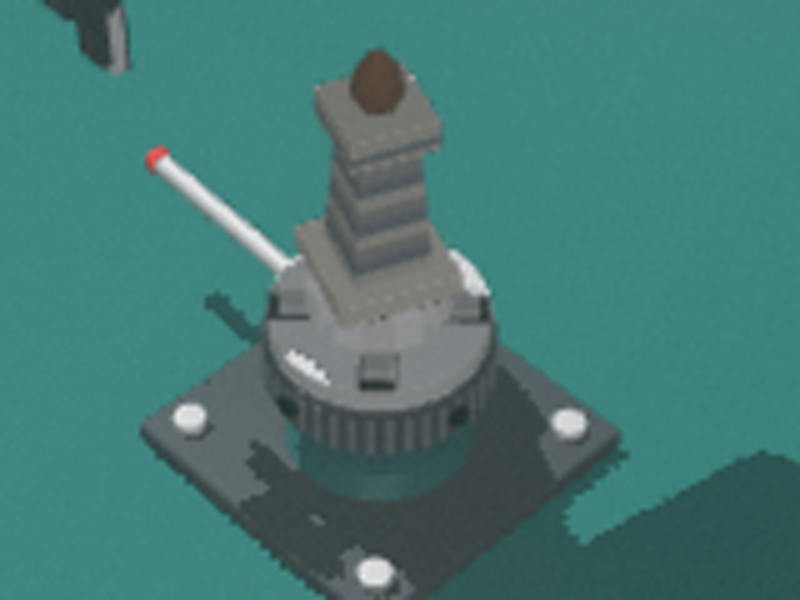

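The column stands upright and seated in the chuck, plinth at about (380,270) in the crop, and the bar is clear, its tip at (157,160). I'll descend onto the bar next.

Emit:
send_rows(moves=[[[0, 0, -0.02, 0, 0, 0, 1], [0, 0, -0.02, 0, 0, 0, 1], [0, 0, -0.02, 0, 0, 0, 1], [0, 0, -0.02, 0, 0, 0, 1], [0, 0, -0.02, 0, 0, 0, 1], [0, 0, -0.019, 0, 0, 0, 1], [0, 0, 0, 0, 0, 0, 1], [0, 0, 0, 0, 0, 0, 1]]])

```text
clock: 14.45
eef_pos: [541.9, -4.6, 66.8]
tcp_rot: [3.141, -0.0, 1.232]
contact_force: [0.9, -0.0, 0.4]
opening: 1.0
grasp_force: 0.0
```

Emit:
send_rows(moves=[[[0, 0, 0, 0, 0, 0, 0], [0, 0, 0, 0, 0, 0, -0.4], [0, 0, 0, 0, 0, 0, -0.6], [0, 0, 0, 0, 0, 0, -0.7], [0, 0, 0, 0, 0, 0, -1], [0, 0, 0, 0, 0, 0, -1], [0, 0, 0, 0, 0, 0, -1], [0, 0, 0, 0, 0, 0, -1]]], grip_force=25)

```text
clock: 15.25
eef_pos: [540.8, -4.6, 65.8]
tcp_rot: [-3.141, 0.0, 1.232]
contact_force: [-4.1, 0.6, 5.0]
opening: 0.103
grasp_force: 24.4
```

Run:
```python
import numpy as np
for st,a,n in((.05,0,18),(.04,.9,20)):
    p=np.radians(-109.4)-a-st*np.arange(n+1); x=.125*np.c_[np.cos(p),np.sin(p)]; d=np.diff(x,axis=0)
    print(st,a,[[round(u,5),round(v,5)] for u,v in d.tolist()])
```

```text
0.05 0 [[-0.00584, 0.00222], [-0.00572, 0.00251], [-0.00559, 0.00279], [-0.00544, 0.00307], [-0.00528, 0.00334], [-0.00511, 0.0036], [-0.00492, 0.00385], [-0.00472, 0.00409], [-0.00451, 0.00432], [-0.00429, 0.00454], [-0.00406, 0.00475], [-0.00382, 0.00495], [-0.00357, 0.00513], [-0.0033, 0.0053], [-0.00304, 0.00546], [-0.00276, 0.00561], [-0.00248, 0.00574], [-0.00219, 0.00585]]
0.04 0.9 [[-0.00154, 0.00476], [-0.00134, 0.00482], [-0.00115, 0.00487], [-0.00096, 0.00491], [-0.00076, 0.00494], [-0.00056, 0.00497], [-0.00036, 0.00499], [-0.00016, 0.005], [4e-05, 0.005], [0.00024, 0.00499], [0.00044, 0.00498], [0.00064, 0.00496], [0.00084, 0.00493], [0.00103, 0.00489], [0.00123, 0.00485], [0.00142, 0.00479], [0.00161, 0.00473], [0.0018, 0.00467], [0.00198, 0.00459], [0.00216, 0.00451]]
```

Emit:
send_rows(moves=[[[-0.0058, 0.0022, 0, 0, 0, -0.05, -1], [-0.0057, 0.0025, 0, 0, 0, -0.05, -1], [-0.0056, 0.0028, 0, 0, 0, -0.05, -1], [-0.0054, 0.0031, 0, 0, 0, -0.05, -1], [-0.0053, 0.0033, 0, 0, 0, -0.05, -1], [0, 0, 0, 0, 0, 0, -1]]])

```text
clock: 15.85
eef_pos: [513.3, 8.9, 65.9]
tcp_rot: [3.141, 0.0, 0.982]
contact_force: [-2.4, -3.4, 3.7]
opening: 0.105
grasp_force: 24.7
```

Emit:
send_rows(moves=[[[-0.0051, 0.0036, 0, 0, 0, -0.05, -1], [-0.0049, 0.0039, 0, 0, 0, -0.05, -1], [-0.0047, 0.0041, 0, 0, 0, -0.05, -1], [-0.0045, 0.0043, 0, 0, 0, -0.05, -1], [-0.0043, 0.0045, 0, 0, 0, -0.05, -1], [-0.0041, 0.0047, 0, 0, 0, -0.05, -1], [-0.0038, 0.005, 0, 0, 0, -0.05, -1], [-0.0036, 0.0051, 0, 0, 0, -0.05, -1], [0, 0, 0, 0, 0, 0, -1]]])

```text
clock: 16.75
eef_pos: [477.5, 44.2, 65.8]
tcp_rot: [-3.141, 0.002, 0.582]
contact_force: [-4.0, -2.8, 8.0]
opening: 0.105
grasp_force: 25.0
```

Emit:
send_rows(moves=[[[-0.0033, 0.0053, 0, 0, 0, -0.05, -1], [-0.003, 0.0055, 0, 0, 0, -0.05, -1], [-0.0028, 0.0056, 0, 0, 0, -0.05, -1], [-0.0025, 0.0057, 0, 0, 0, -0.05, -1], [-0.0022, 0.0058, 0, 0, 0, -0.05, -1], [0, 0, 0, 0, 0, 0, -1]]])

```text
clock: 17.35
eef_pos: [463.5, 72.3, 65.8]
tcp_rot: [-3.141, 0.002, 0.332]
contact_force: [-5.3, -0.9, 9.7]
opening: 0.11
grasp_force: 25.1
```

Emit:
send_rows(moves=[[[-0.0015, 0.0048, 0, 0, 0, -0.04, -1], [-0.0013, 0.0048, 0, 0, 0, -0.04, -1], [-0.0011, 0.0049, 0, 0, 0, -0.04, -1], [0, 0, 0, 0, 0, 0, -1]]])

```text
clock: 17.75
eef_pos: [459.5, 86.7, 65.7]
tcp_rot: [3.142, 0.003, 0.212]
contact_force: [-6.4, -1.0, 10.8]
opening: 0.1
grasp_force: 25.1
```

Emit:
send_rows(moves=[[[-0.001, 0.0049, 0, 0, 0, -0.04, -1], [-0.0008, 0.0049, 0, 0, 0, -0.04, -1], [-0.0006, 0.005, 0, 0, 0, -0.04, -1], [0, 0, 0, 0, 0, 0, -1]]])

```text
clock: 18.15
eef_pos: [457.2, 101.6, 65.8]
tcp_rot: [3.141, 0.003, 0.092]
contact_force: [-5.9, -1.9, 10.2]
opening: 0.106
grasp_force: 25.1
```

Emit:
send_rows(moves=[[[-0.0004, 0.005, 0, 0, 0, -0.04, -1], [-0.0002, 0.005, 0, 0, 0, -0.04, -1], [0, 0, 0, 0, 0, 0, -1]]])

```text
clock: 18.45
eef_pos: [456.6, 111.4, 65.8]
tcp_rot: [3.141, 0.003, 0.012]
contact_force: [-5.6, -2.7, 9.5]
opening: 0.106
grasp_force: 25.2
```

Emit:
send_rows(moves=[[[0, 0.005, 0, 0, 0, -0.04, -1], [0.0002, 0.005, 0, 0, 0, -0.04, -1], [0, 0, 0, 0, 0, 0, -1]]])

```text
clock: 18.75
eef_pos: [456.8, 121.2, 65.7]
tcp_rot: [3.14, 0.003, -0.067]
contact_force: [-6.1, -3.7, 11.5]
opening: 0.102
grasp_force: 25.2
```

Emit:
send_rows(moves=[[[0.0004, 0.005, 0, 0, 0, -0.04, -1], [0, 0, 0, 0, 0, 0, -1]]])

```text
clock: 18.95
eef_pos: [457.2, 125.9, 65.7]
tcp_rot: [3.14, 0.003, -0.107]
contact_force: [-5.2, -6.5, 11.2]
opening: 0.106
grasp_force: 25.3
```

Emit:
send_rows(moves=[[[0.0003, 0.0025, 0, 0, 0, -0.02, -1], [0, 0, 0, 0, 0, 0, -1]]])

```text
clock: 19.15
eef_pos: [457.4, 128.2, 65.7]
tcp_rot: [3.139, 0.003, -0.126]
contact_force: [-5.5, -7.4, 11.1]
opening: 0.107
grasp_force: 25.4
```

Emit:
send_rows(moves=[[[0.0003, 0.0025, 0, 0, 0, -0.02, -1], [0, 0, 0, 0, 0, 0, -1]]], grip_force=40)

```text
clock: 19.35
eef_pos: [457.7, 130.6, 65.8]
tcp_rot: [3.139, 0.002, -0.146]
contact_force: [-6.8, -9.0, 11.4]
opening: 0.102
grasp_force: 39.1
```

Emit:
send_rows(moves=[[[0.0003, 0.0025, 0, 0, 0, -0.02, -1], [0, 0, 0, 0, 0, 0, -1]]])

```text
clock: 19.55
eef_pos: [458.1, 133.0, 65.8]
tcp_rot: [3.139, 0.002, -0.166]
contact_force: [-4.3, -9.8, 12.4]
opening: 0.098
grasp_force: 39.1
```

Emit:
send_rows(moves=[[[0.0004, 0.0025, 0, 0, 0, -0.02, -1], [0.0004, 0.0025, 0, 0, 0, -0.02, -1], [0, 0, 0, 0, 0, 0, -1]]])

```text
clock: 19.85
eef_pos: [459.0, 137.9, 65.8]
tcp_rot: [3.139, 0.002, -0.206]
contact_force: [-4.6, -10.1, 11.9]
opening: 0.1
grasp_force: 39.2
```

Emit:
send_rows(moves=[[[0.0004, 0.0025, 0, 0, 0, -0.02, -1], [0, 0, 0, 0, 0, 0, -1], [0, 0, 0, 0, 0, 0, -1]]])

```text
clock: 20.15
eef_pos: [459.4, 140.3, 65.8]
tcp_rot: [3.139, 0.002, -0.226]
contact_force: [-3.6, -11.1, 10.6]
opening: 0.1
grasp_force: 39.2
```

Emit:
send_rows(moves=[[[0.0005, 0.0025, 0, 0, 0, -0.02, -1], [0.0005, 0.0025, 0, 0, 0, -0.02, -1], [0, 0, 0, 0, 0, 0, -1]]])

```text
clock: 20.45
eef_pos: [460.6, 145.1, 65.8]
tcp_rot: [3.138, 0.001, -0.266]
contact_force: [-2.6, -13.7, 10.7]
opening: 0.1
grasp_force: 39.2
```

Emit:
send_rows(moves=[[[0.0006, 0.0025, 0, 0, 0, -0.02, -1], [0, 0, 0, 0, 0, 0, -1], [0, 0, 0, 0, 0, 0, -1]]])

```text
clock: 20.75
eef_pos: [461.2, 147.5, 65.8]
tcp_rot: [3.138, 0.001, -0.285]
contact_force: [-2.9, -13.0, 10.9]
opening: 0.099
grasp_force: 39.2
```

Emit:
send_rows(moves=[[[0.0007, 0.0025, 0, 0, 0, -0.02, -1], [0.0004, 0.0012, 0, 0, 0, -0.01, -1], [0, 0, 0, 0, 0, 0, -1], [0, 0, 0, 0, 0, 0, -1]]])

```text
clock: 21.15
eef_pos: [462.2, 151.0, 65.8]
tcp_rot: [3.138, 0.001, -0.315]
contact_force: [-1.8, -15.4, 11.6]
opening: 0.102
grasp_force: 39.3
```

Emit:
send_rows(moves=[[[0, 0, 0, 0, 0, 0, -0.7], [0, 0, 0, 0, 0, 0, -0.3], [0, 0, 0, 0, 0, 0, 0.2], [0, 0, 0, 0, 0, 0, 0.8], [0, 0, 0, 0, 0, 0, 0.8], [0, 0, 0, 0, 0, 0, 0.8]]])

```text
clock: 21.75
eef_pos: [463.3, 153.1, 65.7]
tcp_rot: [-3.141, -0.0, -0.318]
contact_force: [0.4, -1.0, -0.5]
opening: 0.897
grasp_force: 0.4
```

Emit:
send_rows(moves=[[[0, 0, 0.01, 0, 0, 0, 0.8], [0, 0, 0.02, 0, 0, 0, 0.8], [0, 0, 0.025, 0, 0, 0, 0.8], [0, 0, 0.025, 0, 0, 0, 0.8], [0, 0, 0.025, 0, 0, 0, 0.8], [-0.01, 0, 0.025, 0, 0, 0, 0.8], [-0.02, 0, 0.025, 0, 0, 0, 0.8], [-0.02, 0, 0.025, 0, 0, 0, 0.8], [0, 0, 0, 0, 0, 0, 0.8], [0, 0, 0, 0, 0, 0, 0.8]]])

```text
clock: 22.75
eef_pos: [413.5, 153.1, 246.6]
tcp_rot: [-3.14, -0.002, -0.317]
contact_force: [0.2, 0.3, -0.1]
opening: 0.9
grasp_force: 0.0
```

Run:
```python
from h import *
f=grab_frame("scene"); g=grab_frame("top")
cv2.imwrite("pics/g4.png",np.hstack([cv2.resize(F["img"][y:y+120,x:x+120,::-1],None,fx=3.3,fy=3.3,interpolation=cv2.INTER_CUBIC) for F,x,y in((f,270,180),(g,245,170))]))
print(sense()["contact_force"],sense()["clock"])
R=lambda a:np.degrees(a)
```

```text
[ 0.12658504 -1.03320801 -0.41334735] 22.85
```

View pics/g4.png

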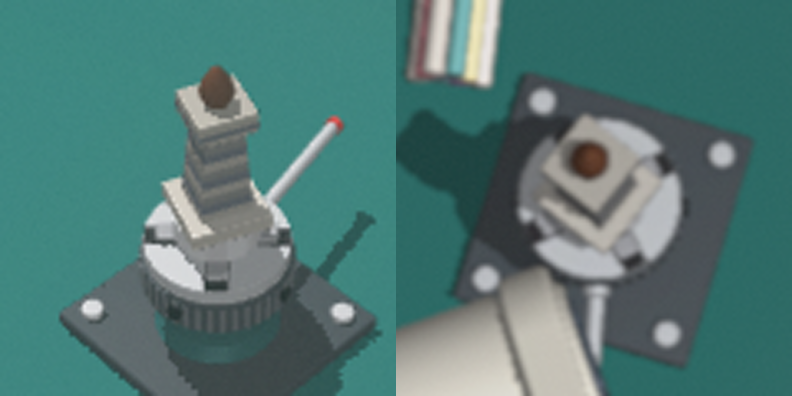

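The column stands upright in the closed jaws. The bar tip is near (336,123) in the left crop. I'll check the bar's angle from the tip to see whether the tool slipped.

Run:
```python
from h import *
f=grab_frame("scene"); g=grab_frame("top")
for uv in((371.5,217.3),(351.5,241)):
    p=ray(f,uv,66)[:2]-[582.4,113.2]; print(p,np.hypot(*p),np.degrees(np.arctan2(p[1],p[0])))
```

```text
[-168.34020812    7.38233371] 168.5020015295136 177.48897941082757
[-72.1784502   3.159593 ] 72.24757228928424 177.49349226212692
```

Emit:
send_rows(moves=[[[0, 0, 0, 0, 0, 0, 0.8], [0, 0, 0, 0, 0, 0, 0.8], [0, 0, 0, 0, 0, 0, 0.8], [0, 0, 0, 0, 0, 0, 0.8], [0, 0, 0, 0, 0, 0, 0.8]]])

```text
clock: 23.45
eef_pos: [413.1, 152.8, 245.6]
tcp_rot: [3.142, 0.0, -0.318]
contact_force: [0.2, -0.6, -0.6]
opening: 0.901
grasp_force: 0.0
```

```bash
cat > tip.py <<'E'
from h import *
f=grab_frame("scene"); I=f["img"].astype(int)[200:260,280:400]
m=((I[:,:,0]>150)&(I[:,:,1]<110)&(I[:,:,2]<110)); y,x=np.nonzero(m); uv=(x.mean()+280,y.mean()+200)
p=ray(f,uv,66)[:2]-[582.4,113.2]; print(len(x),uv,p,np.hypot(*p),np.degrees(np.arctan2(p[1],p[0])),sense()["clock"])
E
python3 tip.py
python3 - <<'E'
from h import *
import pickle
f=pickle.load(open("f0.pkl","rb"))["scene"]; p=ray(f,(290.8,220.7),66)[:2]-[582.4,113.2]; print(p,np.degrees(np.arctan2(p[1],p[0])))
E
```

```text
6 (np.float64(370.8333333333333), np.float64(216.0)) [-171.79122374    3.85939429] 171.83457008979465 178.71303195928056 23.5
[ -61.27580994 -158.1425287 ] -111.17995718868808
```

The bar sprang back to about 178° when the fingers opened suddenly. I'll take hold of it again, tighten, and back off slowly before letting go.

Emit:
send_rows(moves=[[[0.011, -0.009, 0, 0, 0, 0.073, 1], [0.011, -0.009, 0, 0, 0, 0.073, 1], [0.011, -0.009, 0, 0, 0, 0.073, 1], [0.011, -0.009, 0, 0, 0, 0.073, 1], [0, 0, -0.025, 0, 0, 0, 1], [0, 0, -0.025, 0, 0, 0, 1], [0, 0, -0.025, 0, 0, 0, 1], [0, 0, -0.025, 0, 0, 0, 1], [0, 0, -0.025, 0, 0, 0, 1], [0, 0, -0.025, 0, 0, 0, 1]]])

```text
clock: 24.5
eef_pos: [457.2, 116.9, 94.9]
tcp_rot: [-3.141, -0.001, -0.026]
contact_force: [0.8, -0.2, 0.6]
opening: 0.999
grasp_force: 0.0
```

Emit:
send_rows(moves=[[[0, 0, -0.015, 0, 0, 0, 1], [0, 0, -0.015, 0, 0, 0, 1], [0, 0, 0, 0, 0, 0, 1], [0, 0, 0, 0, 0, 0, 0], [0, 0, 0, 0, 0, 0, -0.4], [0, 0, 0, 0, 0, 0, -0.6], [0, 0, 0, 0, 0, 0, -0.8], [0, 0, 0, 0, 0, 0, -1], [0, 0, 0, 0, 0, 0, -1], [0, 0, 0, 0, 0, 0, -1]]], grip_force=40)

```text
clock: 25.5
eef_pos: [457.3, 116.9, 66.1]
tcp_rot: [-3.141, -0.001, -0.026]
contact_force: [-1.0, -0.5, 5.7]
opening: 0.097
grasp_force: 39.0
```

Emit:
send_rows(moves=[[[0.0002, 0.005, 0, 0, 0, -0.04, -1], [0.0004, 0.005, 0, 0, 0, -0.04, -1], [0.0006, 0.005, 0, 0, 0, -0.04, -1], [0.0008, 0.0049, 0, 0, 0, -0.04, -1], [0, 0, 0, 0, 0, 0, -1]]])

```text
clock: 26.0
eef_pos: [459.3, 135.9, 66.1]
tcp_rot: [3.14, -0.001, -0.186]
contact_force: [-0.1, -7.3, 6.3]
opening: 0.099
grasp_force: 39.3
```

Emit:
send_rows(moves=[[[0.001, 0.0049, 0, 0, 0, -0.04, -1], [0.0012, 0.0048, 0, 0, 0, -0.04, -1], [0, 0, 0, 0, 0, 0, -1], [0, 0, 0, 0, 0, 0, -1]]])

```text
clock: 26.4
eef_pos: [461.3, 145.2, 66.1]
tcp_rot: [3.14, -0.0, -0.265]
contact_force: [0.3, -10.0, 7.3]
opening: 0.098
grasp_force: 39.5
```

Emit:
send_rows(moves=[[[0.0014, 0.0047, 0, 0, 0, -0.04, -1], [0.0008, 0.0023, 0, 0, 0, -0.02, -1], [0, 0, 0, 0, 0, 0, -1], [0, 0, 0, 0, 0, 0, -1]]])

```text
clock: 26.8
eef_pos: [463.2, 151.7, 66.1]
tcp_rot: [3.139, -0.0, -0.324]
contact_force: [0.1, -13.9, 9.0]
opening: 0.101
grasp_force: 39.9
```

Emit:
send_rows(moves=[[[0, 0, 0, 0, 0, 0, -1], [0, 0, 0, 0, 0, 0, -1], [0, 0, 0, 0, 0, 0, -1]]])

```text
clock: 27.1
eef_pos: [463.2, 151.7, 66.1]
tcp_rot: [3.139, -0.0, -0.324]
contact_force: [-0.4, -13.9, 10.2]
opening: 0.094
grasp_force: 39.9
```

Emit:
send_rows(moves=[[[-0.0003, -0.001, 0, 0, 0, 0.008, -1], [-0.0003, -0.001, 0, 0, 0, 0.008, -1], [0, 0, 0, 0, 0, 0, -1], [0, 0, 0, 0, 0, 0, -1]]])

```text
clock: 27.5
eef_pos: [462.8, 150.4, 66.1]
tcp_rot: [3.14, -0.0, -0.309]
contact_force: [-0.5, -8.9, 7.4]
opening: 0.1
grasp_force: 39.6
```

Emit:
send_rows(moves=[[[-0.0003, -0.001, 0, 0, 0, 0.008, -1], [-0.0003, -0.001, 0, 0, 0, 0.008, -1], [0, 0, 0, 0, 0, 0, -1], [0, 0, 0, 0, 0, 0, -1]]])

```text
clock: 27.9
eef_pos: [462.3, 148.5, 66.1]
tcp_rot: [3.14, -0.0, -0.293]
contact_force: [-0.8, -6.7, 7.2]
opening: 0.101
grasp_force: 39.6
```

Emit:
send_rows(moves=[[[-0.0003, -0.001, 0, 0, 0, 0.008, -1], [-0.0003, -0.001, 0, 0, 0, 0.008, -1], [-0.0003, -0.001, 0, 0, 0, 0.008, -1], [0, 0, 0, 0, 0, 0, -1], [0, 0, 0, 0, 0, 0, -1]]])

```text
clock: 28.4
eef_pos: [461.5, 145.6, 66.1]
tcp_rot: [3.14, -0.0, -0.269]
contact_force: [-1.0, -6.9, 8.2]
opening: 0.098
grasp_force: 39.5
```

Emit:
send_rows(moves=[[[-0.0003, -0.001, 0, 0, 0, 0.008, -1], [-0.0003, -0.001, 0, 0, 0, 0.008, -1], [-0.0003, -0.001, 0, 0, 0, 0.008, -1], [0, 0, 0, 0, 0, 0, -1], [0, 0, 0, 0, 0, 0, -1]]])

```text
clock: 28.9
eef_pos: [460.8, 142.7, 66.1]
tcp_rot: [3.141, -0.001, -0.245]
contact_force: [-1.6, -6.6, 7.0]
opening: 0.101
grasp_force: 39.4
```

Emit:
send_rows(moves=[[[-0.0003, -0.001, 0, 0, 0, 0.008, -1], [-0.0003, -0.001, 0, 0, 0, 0.008, -1], [-0.0003, -0.001, 0, 0, 0, 0.008, -1], [-0.0003, -0.001, 0, 0, 0, 0.008, -1], [0, 0, 0, 0, 0, 0, -1], [0, 0, 0, 0, 0, 0, -1]]])

```text
clock: 29.5
eef_pos: [459.9, 139.0, 66.1]
tcp_rot: [3.141, -0.001, -0.213]
contact_force: [0.8, -6.9, 4.9]
opening: 0.099
grasp_force: 39.4
```

Emit:
send_rows(moves=[[[-0.0002, -0.001, 0, 0, 0, 0.008, -1], [-0.0002, -0.001, 0, 0, 0, 0.008, -1], [-0.0002, -0.001, 0, 0, 0, 0.008, -1], [-0.0002, -0.001, 0, 0, 0, 0.008, -1], [0, 0, 0, 0, 0, 0, -1], [0, 0, 0, 0, 0, 0, -1]]])

```text
clock: 30.1
eef_pos: [459.2, 135.2, 66.1]
tcp_rot: [3.142, -0.001, -0.181]
contact_force: [2.7, -4.6, 5.7]
opening: 0.099
grasp_force: 39.4
```

Run:
```python
from h import *
f=grab_frame("scene"); I=f["img"][190:290,280:400,::-1]
cv2.imwrite("pics/g5.png",cv2.resize(I,None,fx=6,fy=6,interpolation=cv2.INTER_CUBIC))
```

```text
(no output)
```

View pics/g5.png

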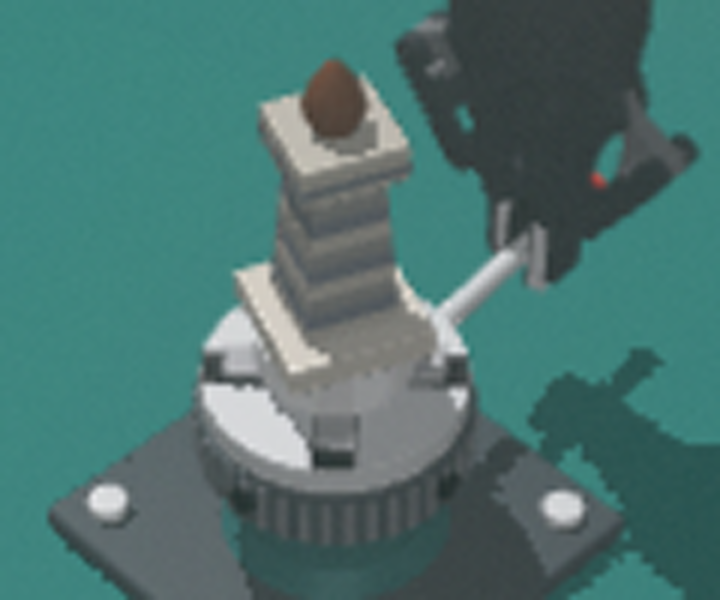

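The bar is held between the pads, with its red tip at (598,180) in the crop, and the column is upright. The load is falling as I back off, so I'll continue.

Emit:
send_rows(moves=[[[-0.0002, -0.001, 0, 0, 0, 0.008, -1], [-0.0002, -0.001, 0, 0, 0, 0.008, -1], [0, 0, 0, 0, 0, 0, -1], [0, 0, 0, 0, 0, 0, -1]]])

```text
clock: 30.55
eef_pos: [458.8, 133.2, 66.1]
tcp_rot: [-3.142, -0.001, -0.165]
contact_force: [2.6, -3.1, 4.2]
opening: 0.101
grasp_force: 39.3
```

Emit:
send_rows(moves=[[[-0.0002, -0.001, 0, 0, 0, 0.008, -1], [0, 0, 0, 0, 0, 0, -1], [0, 0, 0, 0, 0, 0, -1]]])

```text
clock: 30.85
eef_pos: [458.7, 132.3, 66.1]
tcp_rot: [-3.141, -0.002, -0.157]
contact_force: [1.8, -3.7, 5.9]
opening: 0.1
grasp_force: 39.4
```

Emit:
send_rows(moves=[[[-0.0002, -0.001, 0, 0, 0, 0.008, -1], [0, 0, 0, 0, 0, 0, -1], [0, 0, 0, 0, 0, 0, -1]]])

```text
clock: 31.15
eef_pos: [458.5, 131.4, 66.1]
tcp_rot: [-3.141, -0.002, -0.149]
contact_force: [2.1, -3.3, 6.5]
opening: 0.096
grasp_force: 39.3
```

Emit:
send_rows(moves=[[[-0.0002, -0.001, 0, 0, 0, 0.008, -1], [0, 0, 0, 0, 0, 0, -1], [0, 0, 0, 0, 0, 0, -1]]])

```text
clock: 31.45
eef_pos: [458.4, 130.4, 66.1]
tcp_rot: [-3.141, -0.002, -0.142]
contact_force: [1.5, -3.2, 5.1]
opening: 0.098
grasp_force: 39.3
```

Emit:
send_rows(moves=[[[-0.0002, -0.001, 0, 0, 0, 0.008, -1], [-0.0002, -0.001, 0, 0, 0, 0.008, -1], [0, 0, 0, 0, 0, 0, -1], [0, 0, 0, 0, 0, 0, -1]]])

```text
clock: 31.85
eef_pos: [458.2, 128.5, 66.1]
tcp_rot: [-3.141, -0.002, -0.125]
contact_force: [3.2, -3.0, 5.4]
opening: 0.098
grasp_force: 39.3
```

Emit:
send_rows(moves=[[[-0.0001, -0.001, 0, 0, 0, 0.008, -1], [0, 0, 0, 0, 0, 0, -1], [0, 0, 0, 0, 0, 0, -1]]])

```text
clock: 32.15
eef_pos: [458.0, 127.5, 66.1]
tcp_rot: [-3.141, -0.002, -0.117]
contact_force: [2.1, -3.4, 6.5]
opening: 0.1
grasp_force: 39.3
```

Emit:
send_rows(moves=[[[0, 0, 0, 0, 0, 0, -0.72], [0, 0, 0, 0, 0, 0, -0.68], [0, 0, 0, 0, 0, 0, -0.65], [0, 0, 0, 0, 0, 0, -0.65]]])

```text
clock: 32.55
eef_pos: [456.5, 127.4, 65.5]
tcp_rot: [3.141, 0.001, -0.118]
contact_force: [0.0, -1.4, 0.8]
opening: 0.175
grasp_force: 0.6
```

Emit:
send_rows(moves=[[[0, 0, 0, 0, 0, 0, -0.6], [0, 0, 0, 0, 0, 0, -0.6], [0, 0, 0, 0, 0, 0, -0.6], [0, 0, 0, 0, 0, 0, -0.6]]])

```text
clock: 32.95
eef_pos: [456.7, 127.4, 65.6]
tcp_rot: [3.141, 0.001, -0.118]
contact_force: [0.2, -1.3, 0.5]
opening: 0.199
grasp_force: 0.6
```

Emit:
send_rows(moves=[[[0, 0, 0, 0, 0, 0, -0.5], [0, 0, 0, 0, 0, 0, -0.4], [0, 0, 0, 0, 0, 0, -0.4], [0, 0, 0, 0, 0, 0, -0.4], [0, 0, 0, 0, 0, 0, -0.4]]])

```text
clock: 33.45
eef_pos: [457.1, 127.5, 65.7]
tcp_rot: [-3.141, -0.0, -0.118]
contact_force: [0.1, 0.5, -0.4]
opening: 0.301
grasp_force: 0.1
```

```bash
cat >> tip.py <<'E'
print(sense()["contact_force"],sense()["grasp_force"])
cv2.imwrite("pics/t%.1f.png"%sense()["clock"],cv2.resize(f["img"][200:270,320:400,::-1],None,fx=8,fy=8,interpolation=cv2.INTER_CUBIC))
E
python3 tip.py
```

```text
0 (np.float64(nan), np.float64(nan)) [nan nan] nan nan 33.5
[-0.03248247  0.47156178 -0.42142602] 0.06577252876013517tip.py:3: RuntimeWarning: Mean of empty slice.
  m=((I[:,:,0]>150)&(I[:,:,1]<110)&(I[:,:,2]<110)); y,x=np.nonzero(m); uv=(x.mean()+280,y.mean()+200)
  ret = ret.dtype.type(ret / rcount)
```

Emit:
send_rows(moves=[[[0, 0, 0, 0, 0, 0, 0.2], [0, 0, 0, 0, 0, 0, 0.2], [0, 0, 0, 0, 0, 0, 0.2], [0, 0, 0.02, 0, 0, 0, 0.2], [0, 0, 0.025, 0, 0, 0, 0.2], [0, 0, 0.025, 0, 0, 0, 0.2], [0, 0, 0.025, 0, 0, 0, 0.2], [-0.01, 0, 0.025, 0, 0, 0, 0.2], [-0.02, 0, 0.02, 0, 0, 0, 0.2], [-0.02, 0, 0, 0, 0, 0, 0.2]]])

```text
clock: 34.5
eef_pos: [408.0, 127.8, 208.1]
tcp_rot: [-3.14, -0.004, -0.118]
contact_force: [-0.5, 0.3, 0.1]
opening: 0.6
grasp_force: 0.0
```

```bash
python3 tip.py
```

```text
5 (np.float64(371.2), np.float64(216.0)) [-172.23260093    4.64300593] 172.29517209857897 178.45580785128777 34.55
[-3.65788636 -1.0342602  -0.1073593 ] 0.0
```

Emit:
send_rows(moves=[[[0, 0, 0, 0, 0, 0, 0], [0, 0, 0, 0, 0, 0, -0.5], [0, 0, 0, 0, 0, 0, -1], [0, 0, 0, 0, 0, 0, -1], [0, 0, 0, 0, 0, 0, -1], [0, 0, 0, 0, 0, 0, -1], [0, 0, 0, 0, 0, 0, -1], [0, 0, 0, 0, 0, 0, -1], [0, 0, 0, 0, 0, 0, -1], [0, 0, 0, 0, 0, 0, -1]]])

```text
clock: 35.55
eef_pos: [407.0, 127.4, 205.7]
tcp_rot: [-3.142, -0.0, -0.118]
contact_force: [-1.0, 0.1, -0.6]
opening: -0.002
grasp_force: 0.0
```

```bash
python3 tip.py; ls pics
```

```text
6 (np.float64(370.8333333333333), np.float64(216.0)) [-171.79122374    3.85939429] 171.83457008979465 178.71303195928056 35.6
[-0.24632863 -0.78341792 -1.30075816] 0.0
c1.png
c2.png
g1.png
g2.png
g3.png
g4.png
g5.png
scene0.png
t33.5.png
t34.5.png
t35.6.png
top0.png
```

Emit:
send_rows(moves=[[[0.013, -0.004, 0, 0, 0, 0, -1], [0.013, -0.004, 0, 0, 0, 0, -1], [0.013, -0.004, 0, 0, 0, 0, -1], [0.013, -0.004, 0, 0, 0, 0, -1], [0.013, 0, 0, 0, 0, 0, -1], [0.013, 0, 0, 0, 0, 0, -1], [0.013, 0, 0, 0, 0, 0, -1], [0.013, 0, 0, 0, 0, 0, -1], [0.013, 0, 0, 0, 0, 0, -1], [0.008, 0, 0, 0, 0, 0, -1]]])

```text
clock: 36.6
eef_pos: [533.4, 111.5, 205.7]
tcp_rot: [-3.141, -0.0, -0.118]
contact_force: [-0.2, 0.4, 0.2]
opening: -0.003
grasp_force: 0.0
```

Emit:
send_rows(moves=[[[0.001, 0, 0, 0, 0, 0, -1], [0.001, 0, 0, 0, 0, 0, -1], [0.001, 0, 0, 0, 0, 0, -1], [0.001, 0, 0, 0, 0, 0, -1], [0, 0, 0, 0, 0, 0, -1]]])

```text
clock: 37.1
eef_pos: [535.9, 111.4, 205.8]
tcp_rot: [-3.142, -0.0, -0.118]
contact_force: [-0.1, 1.3, -0.6]
opening: 0.002
grasp_force: 0.0
```

Emit:
send_rows(moves=[[[0.001, 0, 0, 0, 0, 0, -1], [0.001, 0, 0, 0, 0, 0, -1], [0.001, 0, 0, 0, 0, 0, -1], [0, 0, 0, 0, 0, 0, -1]]])

```text
clock: 37.5
eef_pos: [539.1, 111.4, 205.7]
tcp_rot: [-3.142, -0.0, -0.118]
contact_force: [-0.5, 1.0, -0.5]
opening: 0.002
grasp_force: 0.0
```

Emit:
send_rows(moves=[[[0.001, 0, 0, 0, 0, 0, -1], [0.001, 0, 0, 0, 0, 0, -1], [0, 0, 0, 0, 0, 0, -1]]])

```text
clock: 37.8
eef_pos: [541.2, 111.4, 205.7]
tcp_rot: [-3.142, -0.0, -0.118]
contact_force: [0.3, 0.3, 0.1]
opening: 0.001
grasp_force: 0.0
```

Emit:
send_rows(moves=[[[0.001, 0, 0, 0, 0, 0, -1], [0, 0, 0, 0, 0, 0, -1]]])

```text
clock: 38.0
eef_pos: [542.1, 111.4, 205.7]
tcp_rot: [-3.142, -0.0, -0.118]
contact_force: [0.2, 0.3, -0.2]
opening: 0.0
grasp_force: 0.0
```

Emit:
send_rows(moves=[[[0.0007, 0, 0, 0, 0, 0, -1], [0, 0, 0, 0, 0, 0, -1]]])

```text
clock: 38.2
eef_pos: [542.6, 111.4, 205.6]
tcp_rot: [3.142, 0.0, -0.118]
contact_force: [-0.8, -0.1, 0.6]
opening: 0.002
grasp_force: 0.4
```

Emit:
send_rows(moves=[[[0.0007, 0, 0, 0, 0, 0, -1], [0, 0, 0, 0, 0, 0, -1]]])

```text
clock: 38.4
eef_pos: [542.9, 111.4, 205.6]
tcp_rot: [3.141, 0.001, -0.118]
contact_force: [-3.2, 0.7, 2.6]
opening: -0.001
grasp_force: 1.7
```

Emit:
send_rows(moves=[[[0.0006, 0, 0, 0, 0, 0, -1], [0, 0, 0, 0, 0, 0, -1]]])

```text
clock: 38.6
eef_pos: [543.2, 111.4, 205.5]
tcp_rot: [3.141, 0.002, -0.118]
contact_force: [-5.6, 0.7, 2.9]
opening: -0.002
grasp_force: 2.9
```

The column resists 5.6 N at the capital with almost no movement, where a loose one would tip below 1 N. It is firmly gripped, so I'll back off.

Emit:
send_rows(moves=[[[-0.003, 0, 0, 0, 0, 0, -1], [-0.01, 0, 0, 0, 0, 0, -1], [-0.02, 0, 0, 0, 0, 0, -1], [-0.02, 0, 0, 0, 0, 0, -1], [-0.02, 0, 0, 0, 0, 0, -1], [-0.02, 0, 0.01, 0, 0, 0, -1], [-0.01, 0, 0.01, 0, 0, 0, -1], [0, 0, 0, 0, 0, 0, -1], [0, 0, 0, 0, 0, 0, -1], [0, 0, 0, 0, 0, 0, -1]]])

```text
clock: 39.6
eef_pos: [441.8, 111.5, 225.7]
tcp_rot: [-3.141, -0.001, -0.118]
contact_force: [-0.2, 0.3, -0.1]
opening: 0.003
grasp_force: 0.0
```

Run:
```python
from h import *
f=grab_frame("scene"); I=f["img"].astype(int)[180:230,300:370]
m=(I[:,:,0]-I[:,:,2]>25)&(I[:,:,0]<150)&(I[:,:,0]>I[:,:,1]+15); y,x=np.nonzero(m); print("flame",x.mean()+300,y.mean()+180,len(x),"pred",proj(f,(582.4,113.2,228)),proj(f,(582.4,113.2,226)))
print(sense()["contact_force"],sense()["clock"])
```

```text
flame 333.6774193548387 203.83870967741936 31 pred [334.96146056 205.43376645] [334.96264285 206.1941249 ]
[ 0.05150114 -0.07644247  0.96908177] 39.65
```

The flame is within about 2 px of its predicted spot on the chuck axis, consistent with an upright column, and the robot is clear. I'll hand it in.

```bash
python3 -c "from rig import sign_off; print(sign_off())"
```

```text
the job is handed in; nothing more can be done
None
```

The bare-tipped column is mounted upright in the chuck, plinth on the jaw tops and jaws closed on the tenon, and the job was handed in at about 40 s. The bar sprang back about 15° after each of two tightenings to 14–15 N, so the final jaw force is unmeasured; a 5.6 N side push on the capital barely moved the column.

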